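# Change the filter in the photometer beam

## Robot

A 6-joint arm with a two-finger parallel gripper is mounted at the origin on a cart in front of the work surface, level with it; the furniture and walls round the work are solid. World frame = base frame: x ahead of the robot, y to its left, z up, the work surface at z = 0. Lengths are in m, angles in rad, forces in N, time in s.
With the tool pointing down it reaches from about 0.4 to 0.825 m from the base axis. Payload 7 kg.
Tool frame: the origin (TCP) lies at the very end of the fingers, on their centre line; the grasp point (between the pads) lies 19 mm behind it (arm.grip_point_offset is the distance from the TCP to the grasp point, in m); z points along the fingers, y is the line along which they close (so a half turn about z gives the same grasp; the last joint's range is limited). The gripper opens to 88 mm and grips with 3 to 60 N. Pads are 19 mm wide; open, the fingers measure 130 mm over their backs; the gripper's body (78 mm by 193 mm) begins 47 mm behind the grasp point.
Start: joints at [-0.898, 0.359, 0.012, 0, -1.224, -0.288], TCP at [0.253, -0.626, 0.227] pointing down, gripper open.
Joint ranges: [-3.07, 3.07], [-1.43, 2.12], [-1.02, 1.25], [-3.03, 1.67], [-3.05, -0], [-3.03, 3.03]. Speed limits (rad/s): [2.39, 2.39, 3.01, 3.14, 3.14, 3.14].

## Interface

Orientations are given as [roll, pitch, yaw] about the fixed x, y, z axes, in that order (R = Rz(yaw) Ry(pitch) Rx(roll)).
In Python, from station import arm, cams gives the robot as it stands.
- The arm moves only by the shell command python3 -m handwheel 'ROWS' [FORCE]. ROWS is JSON, a list that holds one entry, the list of rows, each a list of 7 numbers: the shift along the tool's x, y, z normalised to -1 to 1, where 1 is 0.08 m, then the turn, a rotation vector about the tool's x, y, z normalised to -1 to 1, where 1 is 0.5 rad, then the closure in counts, from 0 (fully open) to 255 (shut). In form: [[[x, y, z, wx, wy, wz, hand], ...]]. A call has 1 to 5 rows; each row is the pose to reach, as a shift and turn from the pose commanded when the call began, along the tool's axes at that moment; what a row does not reach only later rows make up. A row lasts 1/8 s, in which the tool goes at most 62.5 mm and 10.7 degrees, less where a joint would pass 70% of its speed; a pose out of reach is approached as far as the arm can. A call with a number of a shift or a turn outside -1 to 1 is refused whole. A call with a gripper value outside its range is refused whole. The fingers move at their own pace and stop on an object; FORCE is the grip in N (left out, the last holds). Time passes only in rows, so rows that repeat a pose let the fingers close. It gives the time, the measured TCP pose, the force, the opening and the grip force at its end, in the units of the state.
- arm.get_state(): the state, without advancing time (a new reading comes with each control period).
- cams.grab_frame(name): name is "scene" or "top" or "wrist"; returns the picture (400x640x3 uint8, blue, green, red); there is no depth.
- cams.camera_info(name): a dict with "camera_matrix" (3x3 intrinsics, pixels), "R" (3x3) and "t" (3): a world point X has camera coordinates R X + t; the wrist camera has in their place "hand_eye" (4x4, takes a point from camera to tool coordinates, whose origin is the TCP and whose axes are the flange's). Camera axes: x right, y down, z forward; pixel columns grow to the right and rows downward; lengths in m; the calibration is good to about 2 mm. A picture is of the moment at which its call begins: read the wrist's pose just before it. camera_info takes no time and is no camera call.
- arm.job_done(): hands the job in; it is judged then, once.
The state is a dict: "t": time; "q": joint angles; "qd": joint speeds; "joint_efforts": joint torques, N m; "eef_pos": TCP position; "ee_rot": TCP orientation; "force": force on the tool from outside, world axes, zero at the start; "moment": the same for the moment, N m; "width": finger opening in m; "gripper_force": force on a finger pad.
Only numpy, scipy, OpenCV 4.12 (cv2) and the standard library are available. Lean on these libraries where they do the work, as an engineer would, in place of code of your own. Each camera call takes 0.05 s, during which the arm holds its last target. There are 200 camera calls.

## Task

Swap the filter in the photometer's beam: first push the upright stub of the square filter's stop pin sideways, away from its slide, until that slide springs all the way out towards you; then push the round filter's slide all the way in by its black finger tab and let it go, so that it springs back and catches on its own stop pin half-way. Only push, gently, with the fingers: grip and lift nothing, and leave the vials and the other loose things where they are.

Things in the scene. Friction and masses are not known exactly. Their poses are not given: they have to be found in the camera images.
- photo_bench: Fixed dark steel base plate, 210 x 320 x 10 mm. Origin on its underside, mid-width, 75 mm from the near edge; +x = the way slides are pushed in, +y left. Two lanes along x at y = +55 and -55 mm; which filter is where varies. Stop pins at x = 0. Grey lamp (left) and detector (right) housings at x 64 to 116 mm, y beyond +-110 mm, 76 mm high.
- square_slide (a joint): Slide with the square filter holder; grows along the bench's +x. 0 = fully out (towards the robot), 0.028 = caught half-way on its stop pin, 0.055 = fully in at the rear stop. A damped spring pushes it out: 3 N at 0, 4.7 N half-way, 6.3 N fully in. Its pin drops in behind it by itself once it passes 0.029 going in and blocks its return. It starts half-way, caught by its pin.
- round_slide (a joint): Slide with the round filter holder; grows along the bench's +x. 0 = fully out (towards the robot), 0.028 = caught half-way on its stop pin, 0.055 = fully in at the rear stop. A damped spring pushes it out: 3 N at 0, 4.7 N half-way, 6.3 N fully in. Its pin drops in behind it by itself once it passes 0.029 going in and blocks its return. It starts fully out.
- square_pin (a joint): Stop pin of the square filter's slide; grows along the bench's +y, towards the slide. About 0 = drawn back, resting on the slide's flank; 0.009 = engaged behind the slide's shoulder; -0.004 = pushed out to its stop. A spring of 2.4 to 4.4 N drives it towards the slide; pushed to below about 0 it lets the slide go.
- round_pin (a joint): Stop pin of the round filter's slide; grows along the bench's +y, towards the slide. About 0 = drawn back, resting on the slide's flank; 0.009 = engaged behind the slide's shoulder; -0.004 = pushed out to its stop. A spring of 2.4 to 4.4 N drives it towards the slide; pushed to below about 0 it lets the slide go.
- square_tab (a point): Mid-face, on the robot's side, of the black upright square-topped finger tab of the square filter's slide: 38 mm wide, 6 thick, reaching 16 mm above and below this point. On the robot's side of it lies only the flat slide (top 16 mm below). The filter holder stands 16 mm behind the tab, top 33 mm above this point. Axes as the bench's; push along +x. Moves with the slide.
- round_tab (a point): Mid-face, on the robot's side, of the black upright round-topped finger tab of the round filter's slide: 38 mm wide, 6 thick, reaching 16 mm above and below this point. On the robot's side of it lies only the flat slide (top 16 mm below). The filter holder stands 16 mm behind the tab, top 33 mm above this point. Axes as the bench's; push along +x. Moves with the slide.
- square_stub (a point): Point on the axis of the upright steel stub (11 mm thick, top 13 mm above) of the square filter's stop pin, right (-y) of its slide: 48 mm from the slide's middle line when drawn back, 39 mm when engaged. Between stub and slide: a brass guide block, top 19 mm below this point; slide top 23 mm below; clear above those. Axes as the bench's; push along -y.
- round_stub (a point): Point on the axis of the upright steel stub (11 mm thick, top 13 mm above) of the round filter's stop pin, right (-y) of its slide: 48 mm from the slide's middle line when drawn back, 39 mm when engaged. Between stub and slide: a brass guide block, top 19 mm below this point; slide top 23 mm below; clear above those. Axes as the bench's; push along -y.
- vial: Loose translucent vial with a pale grey cap, 28 mm diameter, 60 mm tall, standing on the left front of the base plate; origin at its underside. Leave it alone.
- small_vial: Loose small translucent vial with a blue cap, 24 mm diameter, 40 mm tall, standing on the right front of the base plate; origin at its underside. Leave it alone.
- stopwatch: Loose round blue lab timer lying flat, 58 mm diameter, 16 mm high, left of the photometer. Leave it alone.
- tube: Loose centrifuge tube with a blue cap, 116 mm long, 18 mm thick, lying right of the photometer. Leave it alone.
- pipette: Loose pipette, 232 mm long, 38 mm wide, lying right of the photometer. Leave it alone.

How it is judged:
On the way, in this order (a step that is already met when the one before it is completed fails the run):
1. the square filter's slide has sprung fully out, the round one not yet pushed in (value of joint square_slide below 0.004 m and value of joint round_slide below 0.015 m), for 0.1 s.
2. the round filter's slide is pushed all the way in (value of joint round_slide above 0.044 m), for 0.05 s.
3. let go, the round filter's slide is caught half-way on its stop pin (value of joint round_slide between 0.0245 and 0.0315 m and value of joint round_pin above 0.006 m and contact force between the fingers and round_slide below 0.5 N), for 0.2 s.
At the end, for the whole second after the job is handed in: The round filter's slide is at rest, caught on its engaged stop pin half-way (28 mm, within 3.5 mm), the square filter's slide is fully out (within 4 mm), and the loose things stand where they stood (within 20 mm) (value of joint round_slide between 0.0245 and 0.0315 m and value of joint round_pin above 0.006 m and value of joint square_slide below 0.004 m and velocity of joint round_slide between -0.01 and 0.01 m/s and distance of each of vial, small_vial, stopwatch, tube, pipette from where it was at the start of the episode below 0.02 m); the robot touches nothing.
It fails at once if the square filter's slide is gripped or rammed (more than 35 N) (contact force between the fingers and square_slide above 35 N).
It fails at once if the square filter's pin is gripped or rammed (more than 35 N) (contact force between the fingers and square_pin above 35 N).
It fails at once if the round filter's slide is gripped or rammed (more than 35 N) (contact force between the fingers and round_slide above 35 N).
It fails at once if the round filter's pin is gripped or rammed (more than 35 N) (contact force between the fingers and round_pin above 35 N).
It fails at once if a loose thing is moved or lifted (more than 20 mm) (distance of any of vial, small_vial, stopwatch, tube, pipette from where it was at the start of the episode above 0.02 m).
It also fails if it takes over 51 s, if anything falls off the work surface, if the arm or the gripper's body presses on something with over 40 N, if the wrist force passes 120 N, or if a joint passes its speed limit or range.

## Working session

There is one attempt and no reset: what is moved stays moved. The work goes in short steps, Python scripts to look and compute and a shell command to move; the robot and the scene stay as the last step left them, time stands still between calls to the robot, and variables do not carry over. Pictures are saved under pics/ and viewed, at most 10 in all, crops included, and the job is handed in when it is done.

```bash
mkdir -p pics
python3 - <<'E'
from station import arm,cams
import cv2
s=arm.get_state();print(s)
for n in("scene","top"):
    cv2.imwrite(f"pics/{n}0.png",cams.grab_frame(n));print(n,cams.camera_info(n))
print(cams.camera_info("wrist"))
E
```

```text
{'t': 0.0, 'q': array([-8.97883922e-01,  3.59381970e-01,  1.10439520e-02, -3.70181726e-04,
       -1.22406739e+00, -2.88114110e-01]), 'qd': array([ 0.00019459,  0.00180078,  0.00098301,  0.00029272,  0.00288677,
       -0.00054282]), 'joint_efforts': array([ 1.65613937e-04, -5.82705331e+01,  2.93054688e+01,  6.99694991e+00,
        6.84364364e-03, -2.40360650e-04]), 'eef_pos': array([ 0.25318244, -0.6251896 ,  0.22561575]), 'ee_rot': array([ 3.13995100e+00, -1.23611768e-04, -2.75692033e+00]), 'force': array([ 0.45761817, -0.24821035, -0.68494657]), 'moment': array([-0.04747861, -0.00082937, -0.0302282 ]), 'gripper_force': 0.0, 'width': 0.08776351245346825}
scene {'camera_matrix': array([[402.18400411,   0.        , 317.00772112],
       [  0.        , 402.18400411, 201.70995111],
       [  0.        ,   0.        ,   1.        ]]), 'R': array([[-0.7863067 , -0.61780075, -0.00663421],
       [-0.47794347,  0.61503762, -0.62713536],
       [ 0.39152498, -0.48994996, -0.77888203]]), 't': array([0.36559471, 0.30515024, 0.9546535 ])}
top {'camera_matrix': array([[466.11452276,   0.       
[... 152 characters left out ...]
9984333,  0.01582498],
       [-0.99715077, -0.00909403, -0.07488423],
       [ 0.07501641, -0.01518605, -0.99706666]]), 't': array([-0.05254734,  0.50398328,  1.43521994])}
{'camera_matrix': array([[317.87330579,   0.        , 322.51040194],
       [  0.        , 317.87330579, 201.01714332],
       [  0.        ,   0.        ,   1.        ]]), 'hand_eye': array([[-2.59522199e-04, -9.55259035e-01, -2.95770365e-01,
         7.90003250e-02],
       [ 9.99999940e-01, -1.79560276e-04, -2.97513265e-04,
         1.09596564e-03],
       [ 2.31093626e-04, -2.95770424e-01,  9.55259024e-01,
        -1.57805899e-01],
       [ 0.00000000e+00,  0.00000000e+00,  0.00000000e+00,
         1.00000000e+00]])}
```

View pics/top0.png

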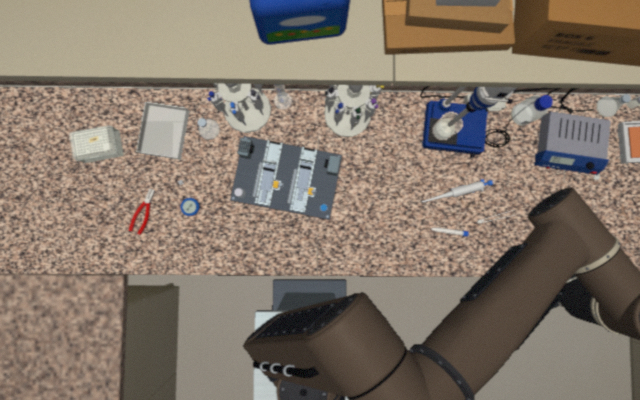

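View pics/scene0.png

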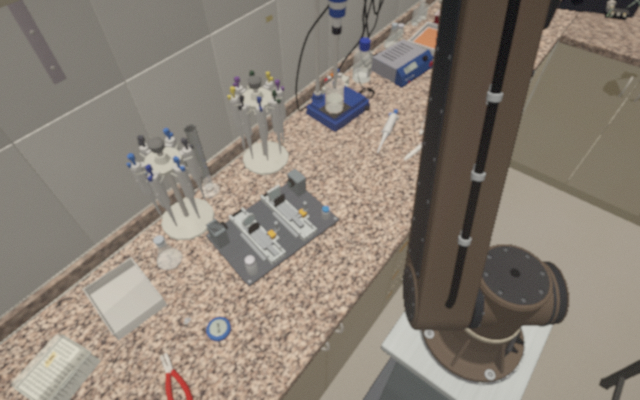

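The top view shows the bench with corners near (244,135), (341,153), (332,219), (231,200), vial front-left (238,193), small vial (323,208). The scene view agrees. Next I zoom both and fit the plate.

```bash
cat > h.py <<'E'
import numpy as np, cv2
from scipy.spatial.transform import Rotation as Ro
from station import arm,cams
def ray(n,uv,z,s=None):
    """pixel -> world point on the plane at height z (array of pixels allowed)"""
    c=cams.camera_info(n);K=c["camera_matrix"]
    uv=np.atleast_2d(uv).astype(float)
    d=np.c_[uv,np.ones(len(uv))]@np.linalg.inv(K).T
    if n=="wrist":
        T=np.eye(4);T[:3,:3]=Ro.from_euler("xyz",s["ee_rot"]).as_matrix();T[:3,3]=s["eef_pos"]
        H=T@c["hand_eye"];R=H[:3,:3];o=H[:3,3]
    else:
        R=c["R"].T;o=-R@c["t"]
    d=d@R.T
    return o+d*((z-o[2])/d[:,2])[:,None]
E
python3 - <<'E'
from h import *
im=cv2.imread("pics/top0.png")
hsv=cv2.cvtColor(im,cv2.COLOR_BGR2HSV)
m=(hsv[...,2]<110).astype(np.uint8)*255
k=np.zeros_like(m);k[125:230,220:352]=1;m*=k
m=cv2.morphologyEx(m,cv2.MORPH_OPEN,np.ones((3,3)));m=cv2.morphologyEx(m,cv2.MORPH_CLOSE,np.ones((15,15)))
c=max(cv2.findContours(m,0,2)[0],key=cv2.contourArea)
W=ray("top",c[:,0,:],0.01)[:,:2]
r=cv2.minAreaRect((W*1000).astype(np.float32));print(r);B=cv2.boxPoints(r)/1000;print(B)
a=cv2.resize(im[120:235,215:360],None,fx=5.5,fy=5.2,interpolation=cv2.INTER_CUBIC)
cv2.imwrite("pics/top_z.png",a[:600,:800])
E
```

```text
((568.0396728515625, 73.24385070800781), (326.39739990234375, 212.12132263183594), 79.1850357055664)
[[ 0.43324056 -0.06715517]
 [ 0.64159423 -0.10695716]
 [ 0.7028387   0.21364288]
 [ 0.4944851   0.25344485]]
```

View pics/top_z.png

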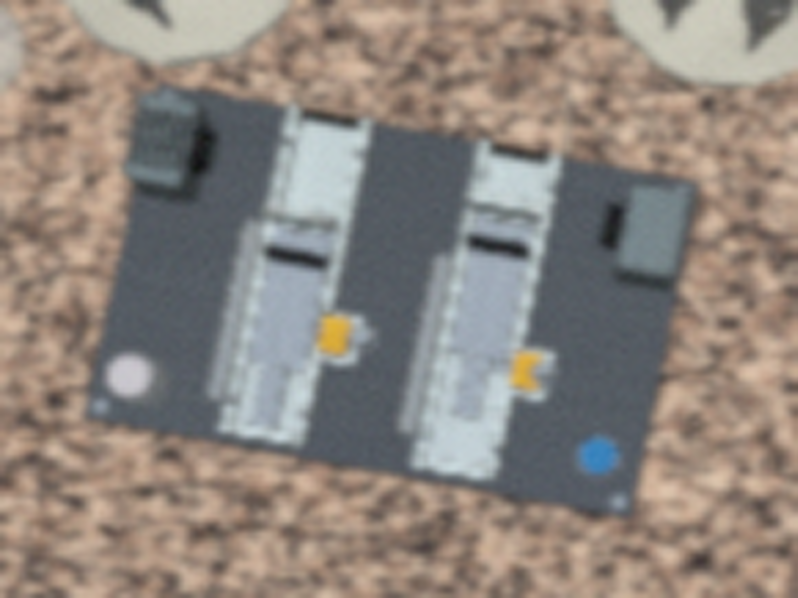

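Plate fit: 326 x 212 mm (expected 320 x 210), yaw -10.8°, origin ≈ (0.538, 0.079). The right lane's slide is half-way in with its stub against the guide (zoom 547,370), so it's the square one. The left lane is out, so it's the round one. I'm moving above the bench with the fingers closed.

```bash
python3 -m handwheel '[[[-0.37,0.45,0,0,0,0,255],[-0.74,0.89,0,0,0,0,255]]]' 10
python3 -m handwheel '[[[-0.37,0.45,0,0,0,0,255],[-0.74,0.89,0,0,0,0,255]]]'
python3 -m handwheel '[[[-0.37,0.45,0,0,0,0,255],[-0.74,0.89,0,0,0,0,255]]]'
python3 -m handwheel '[[[-0.37,0.45,0,0,0,0,255],[-0.74,0.89,0,0,0,0,255]]]'
python3 -m handwheel '[[[-0.37,0.45,0,0,0,0,255],[-0.74,0.89,0,0,0,0,255]]]'
python3 -m handwheel '[[[-0.37,0.45,0,0,0,0,255],[-0.74,0.89,0,0,0,0,255]]]'
python3 -m handwheel '[[[-0.37,0.45,0,0,0,0,255],[-0.74,0.89,0,0,0,0,255]]]'
```

```text
t: 0.35
eef_pos: [0.2813, -0.5363, 0.2256]
ee_rot: [3.14, -0.0, -2.758]
force: [1.6, 0.1, -0.9]
width: 0.0729
gripper_force: 0.0
t: 0.6
eef_pos: [0.3097, -0.4477, 0.2262]
ee_rot: [3.141, -0.0, -2.757]
force: [1.2, -0.7, 0.1]
width: 0.0532
gripper_force: 0.0
t: 0.85
eef_pos: [0.3378, -0.3595, 0.2264]
ee_rot: [3.141, -0.0, -2.757]
force: [1.2, 0.1, 0.3]
width: 0.0329
gripper_force: 0.0
t: 1.1
eef_pos: [0.366, -0.2713, 0.2265]
ee_rot: [3.141, 0.0, -2.757]
force: [1.5, -0.2, -0.5]
width: 0.0137
gripper_force: 0.0
t: 1.35
eef_pos: [0.3941, -0.1831, 0.2265]
ee_rot: [3.142, 0.0, -2.757]
force: [-0.0, -0.3, -0.0]
width: 0.0007
gripper_force: 0.0
t: 1.6
eef_pos: [0.4222, -0.0948, 0.2266]
ee_rot: [3.142, 0.0, -2.757]
force: [2.0, -0.8, -0.6]
width: 0.0009
gripper_force: 0.0
t: 1.85
eef_pos: [0.4504, -0.0066, 0.2265]
ee_rot: [3.141, 0.0, -2.757]
force: [0.8, -0.6, -0.0]
width: 0.0005
gripper_force: 0.0
```

```bash
python3 -m handwheel '[[[-0.2,0.5,0,0,0,0.3,255],[-0.2,0.5,0,0,0,0.6,255],[-0.2,0.5,0,0,0,0.6,255]]]'|head -3
python3 -m handwheel '[[[0,0,0,0,0,0.27,255],[0,0,0,0,0,0.54,255],[0,0,0,0,0,0.54,255],[0,0,0,0,0,0.54,255]]]'
python3 - <<'E'
from h import *
s=arm.get_state();im=cams.grab_frame("wrist");cv2.imwrite("pics/w1.png",im);np.save("w1.npy",np.r_[s["eef_pos"],s["ee_rot"]]);print(s["eef_pos"],s["ee_rot"],s["q"])
E
```

```text
t: 2.22
eef_pos: [0.4499, 0.0354, 0.2263]
ee_rot: [-3.141, -0.001, -3.055]
t: 2.72
eef_pos: [0.4501, 0.0346, 0.2265]
ee_rot: [-3.142, -0.0, 2.96]
force: [-0.7, -0.5, 0.2]
width: 0.0008
gripper_force: 0.0
[0.45010942 0.03456871 0.22652401] [-3.14154117e+00 -5.79543206e-05  2.96021019e+00] [ 5.15467777e-01 -1.92258596e-02 -4.55078461e-01  2.52378111e-06
 -1.13502121e+00 -2.26764763e+00]
```

View pics/w1.png

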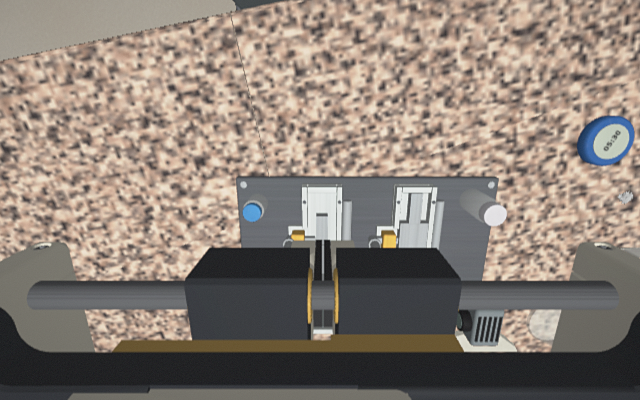

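The view is upside down (image down is ahead). Near plate corners are at (238,178) and (497,178), the square stub at (288,243) and the round one at (373,243). The gripper hides the tabs, so I move 80 mm ahead for a second view and triangulate.

```bash
python3 -m handwheel '[[[-0.5,0,0,0,0,0,255],[-1,0,0,0,0,0,255],[-1,0,0,0,0,0,255]]]'|head -3
python3 - <<'E'
from h import *
s=arm.get_state();im=cams.grab_frame("wrist");cv2.imwrite("pics/w2.png",im);np.save("w2.npy",np.r_[s["eef_pos"],s["ee_rot"]]);print(s["eef_pos"],s["ee_rot"],s["q"])
a=cv2.resize(im[50:260,190:470],None,fx=2.8,fy=2.8,interpolation=cv2.INTER_CUBIC);cv2.imwrite("pics/w2z.png",a)
p=np.load("w1.npy");s1=dict(eef_pos=p[:3],ee_rot=p[3:])
c=ray("wrist",[[238,178],[497,178]],0.01,s1)[:,:2];print(c,np.linalg.norm(c[0]-c[1]))
d=(c[1]-c[0])/np.linalg.norm(c[1]-c[0]);x=np.array([d[1],-d[0]]);print("yaw",np.degrees(np.arctan2(x[1],x[0])),"org",c.mean(0)+.075*x)
E
```

```text
t: 3.15
eef_pos: [0.5306, 0.0197, 0.2256]
ee_rot: [-3.141, -0.001, 2.957]
[0.5306067  0.01970506 0.22559968] [-3.14053878e+00 -1.00033085e-03  2.95740596e+00] [ 4.06942442e-01  1.22880902e-01 -3.04801839e-01  3.48770989e-04
 -1.14453152e+00 -2.16206937e+00]
[[ 0.43893785 -0.06538497]
 [ 0.49537247  0.241781  ]] 0.312307223803134
yaw -10.410666208109399 org [0.5409205  0.07464535]
```

View pics/w2z.png

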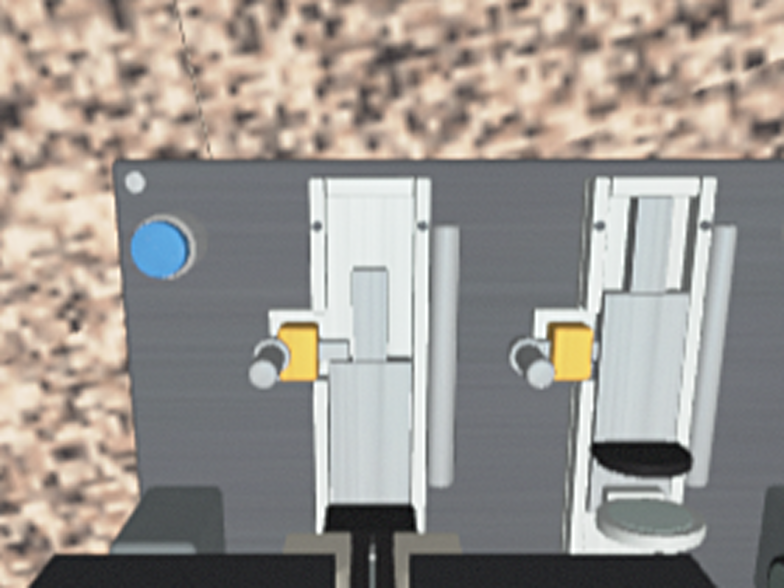

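The zoom confirms it: square on the right with its pin engaged (stub top at full px 283.9,183.6), round on the left and out (stub top 382.9,183.6). The round tab top is around zoom (642,455).

Run:
```python
from h import *
S=[]
for n in("w1","w2"):
    p=np.load(n+".npy");S.append(dict(eef_pos=p[:3],ee_rot=p[3:]))
f=lambda x,y:(190+x/2.8,50+y/2.8)
yaw=np.radians(-10.5);x=np.array([np.cos(yaw),np.sin(yaw)]);y=np.array([-x[1],x[0]])
c=ray("wrist",[f(115,160)],.01,S[1])[0,:2];print("corner",c)
c1=ray("wrist",[[238,178]],.01,S[0])[0,:2];o=(c+c1)/2+.075*x+.160*y;print("org",o)
B=lambda P:np.c_[(P[:,:2]-o)@x,(P[:,:2]-o)@y]
for z in(.03,.04,.05,.06,.07,.08):
    P=ray("wrist",[f(263,374),f(540,374)],z,S[1]);print(z,"stubtops",B(P).round(4).tolist(),np.linalg.norm(P[0]-P[1]).round(4))
for z in(.02,.03,.04):
    P=ray("wrist",[f(371,360),f(643,292),f(330,360),f(411,360),f(284,325),f(284,378)],z,S[1]);print(z,"slide",B(P).round(4).tolist())
for z in(.04,.05,.06):
    P=ray("wrist",[f(593,445),f(692,445)],z,S[1]);print(z,"rtabtop",B(P).round(4).tolist(),np.linalg.norm(P[0]-P[1]).round(4))
print("TCP",B(S[1]["eef_pos"][None]))
```

```text
corner [ 0.43814196 -0.06651931]
org [0.54144171 0.07770098]
0.03 stubtops [[0.0084, -0.1018], [0.0085, 0.0114]] 0.1132
0.04 stubtops [[0.0059, -0.1005], [0.0061, 0.0095]] 0.11
0.05 stubtops [[0.0035, -0.0993], [0.0036, 0.0075]] 0.1068
0.06 stubtops [[0.001, -0.098], [0.0011, 0.0056]] 0.1036
0.07 stubtops [[-0.0015, -0.0968], [-0.0014, 0.0036]] 0.1004
0.08 stubtops [[-0.004, -0.0955], [-0.0039, 0.0017]] 0.0972
0.02 slide [[0.0049, -0.0577], [-0.0234, 0.0535], [0.0049, -0.0748], [0.005, -0.0409], [-0.0099, -0.0936], [0.0127, -0.0943]]
0.03 slide [[0.0026, -0.0577], [-0.025, 0.0505], [0.0026, -0.0743], [0.0026, -0.0414], [-0.0118, -0.0926], [0.0101, -0.0933]]
0.04 slide [[0.0003, -0.0576], [-0.0265, 0.0475], [0.0003, -0.0738], [0.0003, -0.0418], [-0.0137, -0.0916], [0.0076, -0.0923]]
0.04 rtabtop [[0.0358, 0.0327], [0.0358, 0.0729]] 0.0403
0.05 rtabtop [[0.0324, 0.03], [0.0325, 0.0691]] 0.0391
0.06 rtabtop [[0.0291, 0.0274], [0.0291, 0.0653]] 0.0379
TCP [[-8.46616932e-05 -5.89992944e-02]]
```

Stub tops at z ≈ 0.066 (x ≈ 0, y ≈ -0.097 in my frame), slide top ≈ 0.030, tab mid ≈ 0.046; a 2.5 mm y-bias is consistent throughout. The TCP is already between the slide and the stub, so I descend to z ≈ 0.045.

```bash
python3 -m handwheel '[[[0,0,0.5,0,0,0,255],[0,0,1,0,0,0,255]]]' |head -4
python3 -m handwheel '[[[0,0,0.4,0,0,0,255],[0,0,0.8,0,0,0,255],[0,0,1,0,0,0,255]]]' |head -4
python3 -m handwheel '[[[0,0,0.13,0,0,0,255],[0,0,0.25,0,0,0,255],[0,0,0.25,0,0,0,255]]]' |head -4
python3 -m handwheel '[[[0,-0.03,0,0,0,0,255],[0,-0.06,0,0,0,0,255],[0,-0.09,0,0,0,0,255],[0,-0.09,0,0,0,0,255]]]' |head -4
```

```text
t: 3.45
eef_pos: [0.5283, 0.0204, 0.1462]
ee_rot: [3.14, 0.001, 2.958]
force: [1.6, 0.4, 0.3]
t: 3.82
eef_pos: [0.5271, 0.02, 0.0652]
ee_rot: [-3.141, -0.002, 2.958]
force: [-0.4, 0.0, 0.3]
t: 4.2
eef_pos: [0.5285, 0.0202, 0.0464]
ee_rot: [-3.141, -0.0, 2.957]
force: [-0.7, -0.6, 0.3]
t: 4.7
eef_pos: [0.5275, 0.013, 0.0468]
ee_rot: [3.141, 0.0, 2.956]
force: [0.2, 0.6, -0.3]
```

```bash
for i in 1 2 3; do python3 -m handwheel '[[[0,-0.02,0,0,0,0,255],[0,-0.04,0,0,0,0,255],[0,-0.04,0,0,0,0,255]]]' |grep -E 'pos|force: \['; done
```

```text
eef_pos: [0.5268, 0.0099, 0.0465]
force: [-0.5, -0.4, 0.1]
eef_pos: [0.5263, 0.0067, 0.0466]
force: [-0.7, -0.4, -0.9]
eef_pos: [0.5257, 0.0036, 0.0466]
force: [0.1, 0.5, 0.6]
```

```bash
for i in 1 2 3 4; do python3 -m handwheel '[[[0,-0.015,0,0,0,0,255],[0,-0.03,0,0,0,0,255],[0,-0.03,0,0,0,0,255]]]' |grep -E 'pos|force: \['; done
```

```text
eef_pos: [0.5255, 0.0017, 0.0466]
force: [0.4, 2.5, -0.2]
eef_pos: [0.5251, -0.0004, 0.0465]
force: [-0.2, 5.1, -1.6]
eef_pos: [0.5247, -0.0027, 0.0465]
force: [-0.2, 5.3, -2.1]
eef_pos: [0.5243, -0.0051, 0.0466]
force: [-0.3, 5.6, -1.9]
```

```bash
for i in 1 2; do python3 -m handwheel '[[[0,-0.012,0,0,0,0,255],[0,-0.025,0,0,0,0,255],[0,-0.025,0,0,0,0,255]]]' |grep -E 'pos|force: \['; done
python3 - <<'E'
from h import *
im=cams.grab_frame("wrist");cv2.imwrite("pics/w3.png",im);s=cams.grab_frame("scene");
a=cv2.resize(s[160:290,190:350],None,fx=4,fy=4,interpolation=2);cv2.imwrite("pics/s3.png",a)
E
```

```text
eef_pos: [0.5238, -0.0074, 0.0466]
force: [0.4, 4.5, -1.5]
eef_pos: [0.5234, -0.0097, 0.0466]
force: [0.7, 4.5, -2.1]
```

View pics/s3.png

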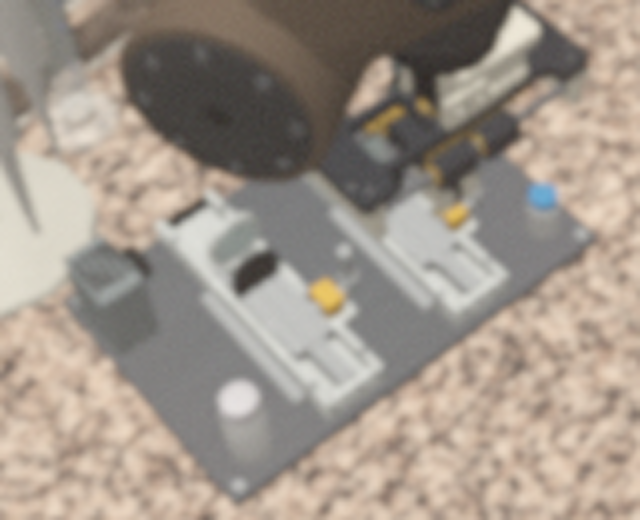

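The fingers hold the right stub aside and the right slide now seems to stick out like the left one (force dropped from 5.6 to 4.5 N at release). I back off, rise, shift to the left lane and look from above.

```bash
python3 -m handwheel '[[[0,0.12,0,0,0,0,255],[0,0.25,0,0,0,0,255],[0,0.25,0,0,0,0,255]]]' |grep -E 'pos|force: \['
python3 -m handwheel '[[[0,0,-0.5,0,0,0,255],[0,0,-1,0,0,0,255]]]' |grep -E 'pos|force: \['
python3 -m handwheel '[[[0,0.5,-0.5,0,0,0,255],[0,1,-1,0,0,0,255]]]' |grep -E 'pos|force: \['
python3 -m handwheel '[[[0,0.25,0,0,0,0,255],[0,0.5,0,0,0,0,255],[0,0.5,0,0,0,0,255]]]' |grep -E 'pos|force: \['
python3 - <<'E'
from h import *
s=arm.get_state();im=cams.grab_frame("wrist");np.save("w4.npy",np.r_[s["eef_pos"],s["ee_rot"]])
a=cv2.resize(im[50:260,150:430],None,fx=2.8,fy=2.8,interpolation=cv2.INTER_CUBIC);cv2.imwrite("pics/w4z.png",a)
E
```

```text
eef_pos: [0.5269, 0.0106, 0.0465]
force: [-0.2, -0.1, -1.0]
eef_pos: [0.5262, 0.0098, 0.1271]
force: [1.1, -0.2, 0.3]
eef_pos: [0.5413, 0.089, 0.2081]
force: [1.7, -0.2, -1.1]
eef_pos: [0.5484, 0.1285, 0.205]
force: [-0.3, -1.8, -0.0]
```

View pics/w4z.png

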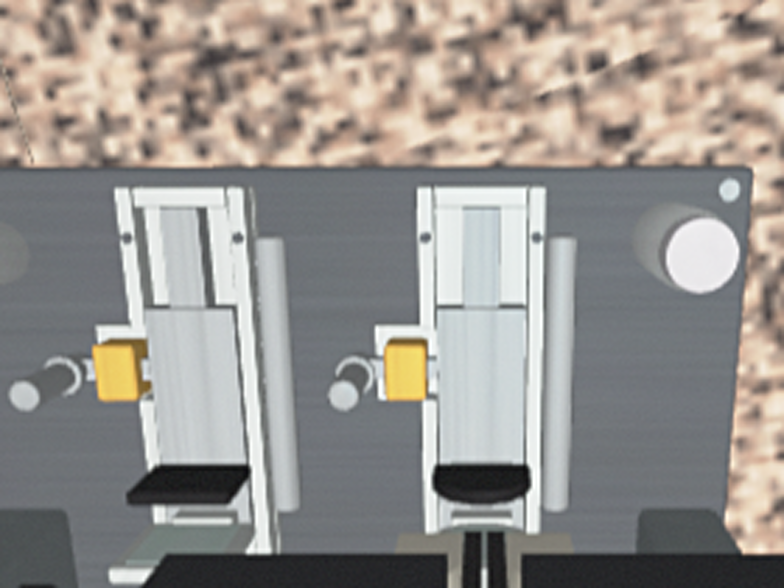

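Both slides now end at row ~307: the square one is fully out. The round tab centre (482,480) lines up with the finger centre (484). I compute the tab face distance.

Run:
```python
from h import *
p=np.load("w4.npy");s=dict(eef_pos=p[:3],ee_rot=p[3:])
R=Ro.from_euler("xyz",p[3:]).as_matrix()
for z,v in((.03,465),(.062,465),(.062,500)):
    P=ray("wrist",[(150+482/2.8,50+v/2.8)],z,s)[0];print(z,v,(R.T@(P-p[:3])).round(4))
print(p)
```

```text
0.03 465 [-0.0408  0.0011  0.1749]
0.062 465 [-0.0292  0.0012  0.1429]
0.062 500 [-0.0427  0.0012  0.1429]
[ 5.48392626e-01  1.28531796e-01  2.04976431e-01 -3.13988333e+00
 -2.15676197e-03  2.95735127e+00]
```

```bash
python3 -m handwheel '[[[0,0,0.5,0,0,0,255],[0,0,1,0,0,0,255]]]' |grep -E 'pos|force: \['
python3 -m handwheel '[[[0,0,0.4,0,0,0,255],[0,0,0.8,0,0,0,255],[0,0,1,0,0,0,255],[0,0,1,0,0,0,255]]]' |grep -E 'pos|force: \['
python3 -m handwheel '[[[-0.1,0,0,0,0,0,255],[-0.2,0,0,0,0,0,255],[-0.28,0,0,0,0,0,255],[-0.28,0,0,0,0,0,255]]]' |grep -E 'pos|force: \['
for i in 1 2 3; do python3 -m handwheel '[[[-0.04,0,0,0,0,0,255],[-0.08,0,0,0,0,0,255],[-0.08,0,0,0,0,0,255]]]' |grep -E 'pos|force: \['; done
```

```text
eef_pos: [0.5486, 0.1271, 0.1252]
force: [0.4, 0.5, -0.5]
eef_pos: [0.5483, 0.127, 0.0454]
force: [0.1, -0.4, -0.0]
eef_pos: [0.5717, 0.1238, 0.0468]
force: [-0.1, -0.6, 0.2]
eef_pos: [0.5766, 0.1226, 0.0465]
force: [-4.5, 1.2, 3.2]
eef_pos: [0.5829, 0.1215, 0.0465]
force: [-5.7, 1.7, 3.2]
eef_pos: [0.5892, 0.1203, 0.0465]
force: [-4.5, 1.7, 3.3]
```

```bash
for i in 1 2 3 4; do python3 -m handwheel '[[[-0.04,0,0,0,0,0,255],[-0.08,0,0,0,0,0,255],[-0.08,0,0,0,0,0,255]]]' |grep -E 'pos|force: \['; done
for i in 1 2; do python3 -m handwheel '[[[-0.02,0,0,0,0,0,255],[-0.04,0,0,0,0,0,255],[-0.04,0,0,0,0,0,255]]]' |grep -E 'pos|force: \['; done
```

```text
eef_pos: [0.5954, 0.1192, 0.0465]
force: [-5.5, 1.1, 4.7]
eef_pos: [0.602, 0.1179, 0.0465]
force: [-4.5, 1.4, 3.5]
eef_pos: [0.6084, 0.1168, 0.0465]
force: [-4.1, 1.8, 3.8]
eef_pos: [0.6146, 0.1156, 0.0465]
force: [-4.9, 2.4, 4.6]
eef_pos: [0.6176, 0.115, 0.0465]
force: [-6.3, 3.2, 4.1]
eef_pos: [0.6207, 0.1144, 0.0465]
force: [-5.9, 2.4, 4.4]
```

```bash
for i in 1 2; do python3 -m handwheel '[[[-0.012,0,0,0,0,0,255],[-0.025,0,0,0,0,0,255],[-0.025,0,0,0,0,0,255]]]' |grep -E 'pos|force: \['; done
```

```text
eef_pos: [0.6227, 0.1141, 0.0465]
force: [-5.7, 1.7, 3.8]
eef_pos: [0.6246, 0.1137, 0.0465]
force: [-6.0, 2.2, 4.6]
```

```bash
for i in 1 2 3; do python3 -m handwheel '[[[-0.01,0,0,0,0,0,255],[-0.02,0,0,0,0,0,255],[-0.02,0,0,0,0,0,255]]]' |grep -E 'pos|force: \['; done
```

```text
eef_pos: [0.6261, 0.1134, 0.0465]
force: [-6.3, 1.4, 3.5]
eef_pos: [0.6277, 0.1131, 0.0465]
force: [-6.3, 2.1, 4.9]
eef_pos: [0.6286, 0.113, 0.0465]
force: [-7.5, 2.5, 6.2]
```

The force is rising at the rear stop, so I let go: retreat 60 mm, rise, back off and look.

```bash
python3 -m handwheel '[[[0.12,0,0,0,0,0,255],[0.25,0,0,0,0,0,255],[0.45,0,0,0,0,0,255],[0.75,0,0,0,0,0,255],[0.75,0,0,0,0,0,255]]]' |grep -E 'pos|force: \['
python3 -m handwheel '[[[0,0,-0.5,0,0,0,255],[0,0,-1,0,0,0,255]]]' |grep -E 'pos|force: \['
python3 -m handwheel '[[[0.1,-0.4,-0.5,0,0,0,255],[0.2,-0.8,-1,0,0,0,255],[0.2,-0.8,-1,0,0,0,255],[0.2,-0.8,-1,0,0,0,255]]]'
python3 - <<'E'
from h import *
im=cams.grab_frame("wrist")
a=cv2.resize(im[50:260,170:470],None,fx=2.6,fy=2.6,interpolation=cv2.INTER_CUBIC);cv2.imwrite("pics/w5z.png",a)
E
```

```text
eef_pos: [0.5697, 0.1241, 0.0469]
force: [0.1, 0.2, 0.2]
eef_pos: [0.5713, 0.1239, 0.1275]
force: [-0.0, 1.1, -0.1]
t: 17.35
eef_pos: [0.5437, 0.0639, 0.2066]
ee_rot: [3.141, 0.001, 2.956]
force: [-0.0, 0.4, -0.6]
width: 0.0005
gripper_force: 0.0
```

View pics/w5z.png

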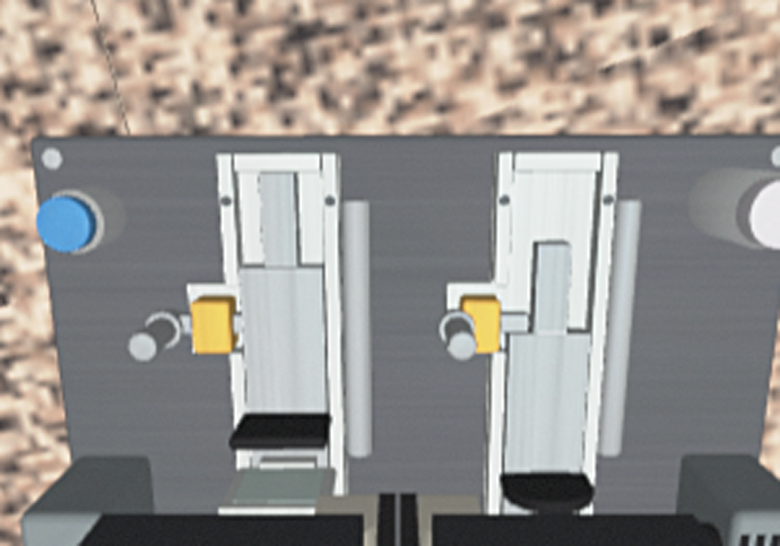

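The round slide is caught half-way (shoulder at row 332, pin engaged, stub at (460,340)). The square slide is out (shoulder at row 266), and the vials are in place.

```bash
python3 -c "
from station import arm
print(arm.job_done())"
```

```text
the job is handed in; nothing more can be done
None
```

The filters are swapped and the job is handed in: the last picture before hand-in showed the square slide fully out, the round slide caught half-way on its engaged pin, and both vials in place. The clock read about 17 s of the 51 s allowed, and no verdict came back.

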